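# Turn a milk pan's handle in among the other pans of a packed layer

### The arm

A 7-joint arm with a two-finger parallel gripper is mounted at the origin on the work surface. World frame = base frame: x ahead of the robot, y to its left, z up, the work surface at z = 0. Lengths are in m, angles in degrees, forces in N, time in s.
With the tool pointing down it reaches from about 0.425 to 0.875 m from the base axis. Payload 4.7 kg.
Tool frame: the origin (TCP) lies between the finger pads; the fingertips stand env.tip_reach ahead of it and the grasp point (between the pads) lies 2 mm behind it (env.tip_reach is the distance from the TCP to the fingertips, in m); z points along the fingers, y is the line along which they close (so a half turn about z gives the same grasp; the last joint's range is limited). The gripper opens to 87 mm and grips with 3 to 60 N. Pads are 19 mm wide; open, the fingers measure 117 mm over their backs; the gripper's body (75 mm by 190 mm) begins 51 mm behind the grasp point.
Start: joints at [76.095, 18.392, -4.016, 83.108, 1.295, 78.541, -3.26], TCP at [0.165, -0.629, 0.24] pointing down, gripper open.
Joint ranges: [-163.93, 163.93], [-17.29, 119.83], [-79.2, 71.16], [3.27, 140.29], [-89.18, 269.18], [5.43, 117.66], [-154.24, 154.24]. Speed limits (degrees/s): [147.25, 147.25, 180, 180, 180, 180, 180].

### API

Orientations are given as [roll, pitch, yaw] about the fixed x, y, z axes, in that order (R = Rz(yaw) Ry(pitch) Rx(roll)).
In Python, from cell import env, monitor, read_camera gives the robot as it stands (env), with the cameras as plain functions and the readings (monitor).
- The arm moves only by the shell command python3 steer.py 'ROWS' [FORCE]. ROWS is a JSON list of rows, 1 to 8 of them, each an object with the fields dx, dy, dz (the shift in normalised numbers (1 is 0.75 m)), yaw (a turn about the tool's z in parts of the range, where 1.0 means 60 degrees), jaw (the finger opening in m); a field left out counts as zero (the opening has to be given); each row is the pose to reach, as a shift and turn from the pose commanded when the command began, along the tool's axes at that moment; what a row does not reach only later rows make up. A row lasts 1/12 s, in which the tool goes at most 0.0417 m and 7.16 degrees, less where a joint would pass 70% of its speed; a pose out of reach is approached as far as the arm can. The fingers move at their own pace and stop on an object; FORCE is the grip in N (left out, the last holds). Time passes only in rows, so rows that do not move let the fingers close. It prints the time, the measured TCP pose, the force, the opening and the grip force at its end. No shift or turn number may pass 1 either way. Input that does not fit is refused with a message, and nothing moves.
- monitor.get_obs(): the state, without advancing time (a new reading comes with each control period).
- read_camera(name): name is "scene" or "top"; returns a dict with "color" (384x512x3 uint8, blue, green, red), "fx", "fy", "cx", "cy" (pixels), "world_from_camera" (4x4, takes a point from camera to world coordinates). Camera axes: x right, y down, z forward; pixel columns grow to the right and rows downward; lengths in m; the calibration is good to about 2 mm. A picture is of the moment at which its call begins. There is no depth.
- env.sign_off(): hands the job in; it is judged then, once.
The state is a dict: "time_s": time; "qpos": joint angles; "joint_velocities": joint speeds; "effort": joint torques, N m; "tool_pos": TCP position; "tool_rot": TCP orientation; "force": force on the tool from outside, world axes, zero at the start; "wrist_torque": the same for the moment, N m; "grip_width": finger opening in m; "grasp_force": force on a finger pad.
Only numpy, scipy, OpenCV 4.12 (cv2) and the standard library are available. Lean on these libraries where they do the work, as an engineer would, in place of code of your own. Each camera call takes 0.05 s, during which the arm holds its last target. There are 200 camera calls.

### The job

In the cardboard layer tray the milk pan's handle sticks out over the near edge, so the next tray cannot be pushed up to it. Turn the pan on the spot, standing flat and not lifted, swinging the handle over the low skillet's side (the tall saucepan blocks the other way) until it points in between the two other pans and rests lightly against the upright card divider there, pressed on just enough that it stays touching but does not push the card over. Leave the other pans, their handles and the small things in and by the tray where they are, then let go.

Things in the scene. Friction and masses are not known exactly. Their poses are not given: they have to be found in the camera images.
- tray: low open tray of brown corrugated card, fixed: 400 mm along its x, 600 mm along its y, walls 50 mm high and 5 mm thick, floor 5 mm thick. Origin: centre of its underside on the table; its x axis points away from the robot (turned up to 9 degrees either way). Three pans stand on its floor.
- milk_pan: the pan to turn: smallest of the three, steel, 148 mm over the rim, 90 mm high, 0.42 to 0.78 kg, loose, at the middle of the tray's near half. Origin: centre of its underside (on its axis); x along its handle, z up. Handle: steel neck to 85 mm from the axis, then a straight black grip 20 mm wide, 15 mm high, its middle line rising from 78 mm up (85 mm out) to 98 mm up (215 mm out).
- milk_pan_grip (a point): point on the middle line of the milk pan's black grip, 112 mm from the pan's axis and 82.5 mm above its underside: the place to take it. Axes as the pan's.
- saucepan: tall steel saucepan, 186 mm over the rim, 112 mm high, loose, in one far corner of the tray (left or right varies). Origin: centre of its underside; x along its black handle (22 mm wide, 18 mm high, middle line 88 to 98 mm up, reaching 245 mm from the axis), which points to the tray's near side at the height of the milk pan's handle and so blocks it. Not to be moved.
- saucepan_handle_end (a point): middle of the far end of the saucepan's handle, 245 mm from its axis, 98 mm up.
- skillet: low steel skillet, 202 mm over the rim, 41 mm high, loose, in the other far corner. Origin: centre of its underside; x along its black handle (22 mm wide, 14 mm high, middle line 34 to 43 mm up, reaching 255 mm from the axis), which points to the tray's near side; its top is 51 mm up, so the milk pan's handle passes over it. Not to be moved.
- skillet_handle_end (a point): middle of the far end of the skillet's handle, 255 mm from its axis, 43 mm up.
- divider (a joint): sideways lean of the upright brown card between the far pans: 0 upright, positive towards the tray's -y, springs back; 0.9 N per mm at handle height (0.01 rad per mm). Pushed over: past 0.12 rad. Card 5 mm thick, 133 mm long along the tray's x, top 118 mm above the table; its near edge is at tray x = +61 mm. Its y in the tray is not measured: within 15 mm of the middle; feel for it.
- ring_stack: stack of three white plastic rings, 74 mm across, 22 mm high, lying in the tray. Leave.
- lid_knob: black plastic lid knob, 38 mm across, 30 mm high, standing in the tray. Leave.
- tape_roll: roll of amber tape, 104 mm across, 48 mm high, on the table. Leave.
- pan_lid: steel pan lid with black knob, 146 mm across, 43 mm high, on the table. Leave.

How it is judged (in metres and radians):
On the way:
1. the milk pan's handle has been swung in over the tray, level with the pan or farther in (x of milk_pan_grip in the frame of tray above -0.08 m), for 0.1 s.
At the end, for the whole second after the job is handed in: The milk pan stands flat, released, at rest, within 20 mm of where it stood; its handle points in between the two far pans and rests against the card divider, which leans a trace from its touch (at least 0.001 rad, 0.1 mm at handle height) but at most 0.12 rad (x of milk_pan_grip in the frame of tray above 0 m and y of milk_pan_grip in the frame of tray between -0.055 and 0.055 m and (value of joint divider between 0.001 and 0.12 rad or value of joint divider between -0.12 and -0.001 rad) and distance of milk_pan from where it was at the start of the episode below 0.02 m and angle between milk_pan's own z axis and vertical below 0.03 rad and z of milk_pan in the frame of tray below 0.008 m and linear speed of milk_pan below 0.01 m/s).
It fails at once if the milk pan is lifted off the tray's floor (by more than 15 mm) or tipped (by more than 0.15 rad) (z of milk_pan in the frame of tray above 0.02 m or angle between milk_pan's own z axis and vertical above 0.15 rad).
It fails at once if the card divider is pushed over (leans more than 0.12 rad) (value of joint divider above 0.12 rad or value of joint divider below -0.12 rad).
It fails at once if the saucepan or the skillet is shifted by more than 10 mm, or its handle end by more than 15 mm (distance of any of saucepan, skillet from where it was at the start of the episode above 0.01 m or distance of any of saucepan_handle_end, skillet_handle_end from where it was at the start of the episode above 0.015 m).
It fails at once if the ring stack, lid knob, tape roll or pan lid is moved by more than 15 mm (distance of any of ring_stack, lid_knob, tape_roll, pan_lid from where it was at the start of the episode above 0.015 m).
It also fails if it takes over 64 s, if anything falls off the work surface, if the arm or the gripper's body presses on something with over 40 N, if the wrist force passes 120 N, or if a joint passes its speed limit or range.

## Working session

There is one attempt and no reset: what is moved stays moved. The work goes in short steps, Python scripts to look and compute and a shell command to move; the robot and the scene stay as the last step left them, time stands still between calls to the robot, and variables do not carry over. Pictures are saved under pics/ and viewed, at most 10 in all, crops included, and the job is handed in when it is done.

```bash
ls; mkdir -p pics; python3 - <<'E'
from cell import env, monitor, read_camera
import cv2,numpy as np
print(monitor.get_obs(), env.tip_reach)
for n in("scene","top"):
    c=read_camera(n); cv2.imwrite(f"pics/{n}0.png",c["color"]); print(n,c["fx"],c["fy"],c["cx"],c["cy"],np.round(c["world_from_camera"],4).tolist())
E
```

```text
cell.py
pics
steer.py
{'time_s': 0.0, 'qpos': array([76.09333358, 18.43995685, -4.017216  , 83.17544451,  1.29573997,
       78.54059801, -3.25931331]), 'joint_velocities': array([-0.06748443,  0.03707994, -0.01400489,  0.01760881,  0.10327362,
        0.0170064 ,  0.05026055]), 'effort': array([ 7.24035181e-05, -4.91292071e+01, -4.03772732e-01, -3.12525809e+01,
       -6.40113931e-02,  4.37561644e-02,  1.41143446e-04]), 'tool_pos': array([ 0.16493412, -0.62818288,  0.2384468 ]), 'tool_rot': array([-1.79889294e+02,  5.95790043e-03,  1.47188668e+01]), 'force': array([ 0.10763789, -0.37788391,  0.00817702]), 'wrist_torque': array([-0.01291948,  0.04649603, -0.03139947]), 'grasp_force': 0.0, 'grip_width': 0.0871633881875717} 0.017
scene 352.83934295839214 352.83934295839214 254.3111304341211 189.46097286007642 [[0.2299, 0.5805, -0.7811, 1.1794], [0.973, -0.119, 0.1979, -0.1734], [0.0219, -0.8055, -0.5922, 0.5739], [0.0, 0.0, 0.0, 1.0]]
top 383.2714531446185 383.2714531446185 251.73767702691472 186.6392278255336 [[0.0008, -0.9903, 0.139, 0.3755], [-0.9999, 0.0013, 0.0151, -0.0052], [-0.0151, -0.139, -0.9902, 1.1832], [0.0, 0.0, 0.0, 1.0]]
```

```bash
python3 - <<'E'
import cv2
for n in("scene","top"):
    i=cv2.imread(f"pics/{n}0.png"); cv2.imwrite(f"pics/{n}0b.png",cv2.resize(i,(800,600),interpolation=cv2.INTER_CUBIC))
E
```

```text
(no output)
```

View pics/scene0b.png

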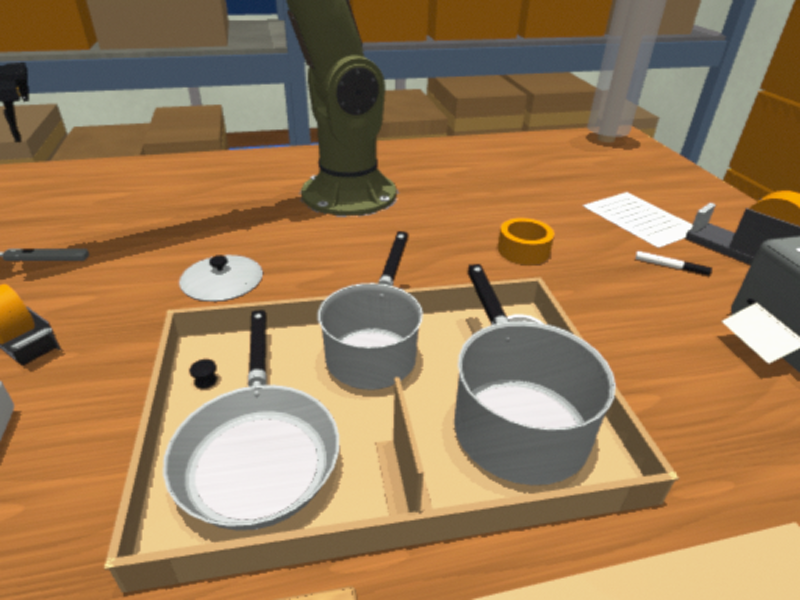

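View pics/top0b.png

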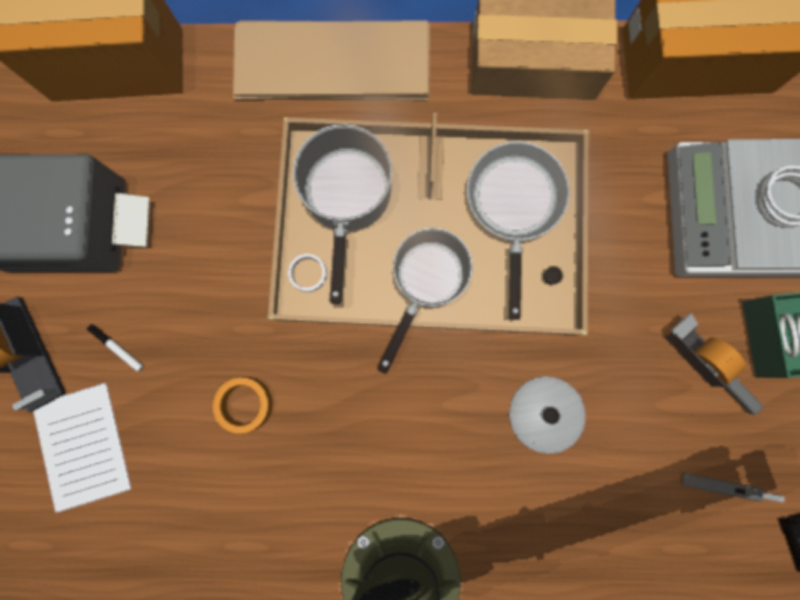

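The scene view looks back at the robot. In the top view, up is +x and left is +y. The saucepan is at left (343,178), the skillet at right (517,190), and the milk pan at (432,268). Its handle ends at (387,366), so the swing goes CCW through -y. I'll enlarge both views to measure this.

```bash
python3 - <<'E'
import cv2
i=cv2.imread("pics/top0.png")[60:250,165:395]; cv2.imwrite("pics/ct.png",cv2.resize(i,None,fx=3.15,fy=3.15,interpolation=cv2.INTER_CUBIC))
i=cv2.imread("pics/scene0.png")[140:330,180:400]; cv2.imwrite("pics/cs.png",cv2.resize(i,None,fx=3.15,fy=3.15,interpolation=cv2.INTER_CUBIC))
E
```

```text
(no output)
```

View pics/ct.png

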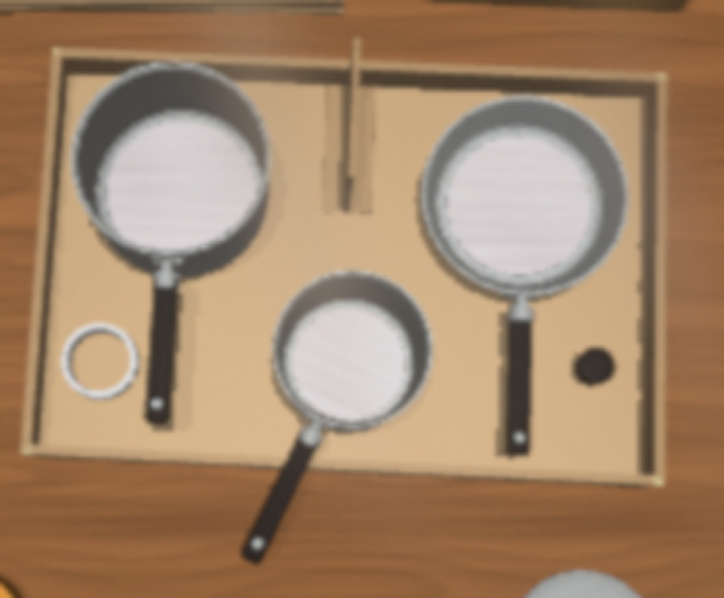

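View pics/cs.png

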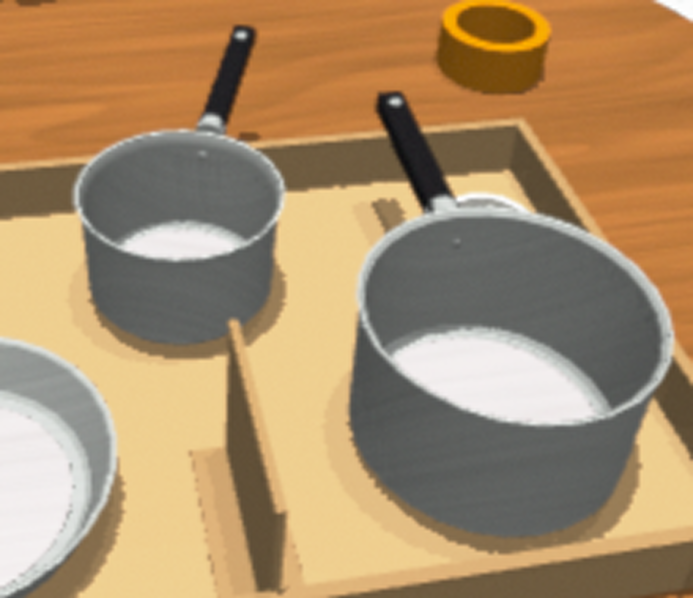

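Readings, in crop pixels:
- **Top:** milk rim spans 273–432 × 270–430, grip start (309,443), rivet (257,544), divider top edge (356,40)–(351,178). Tray corners are (56,51), (663,77), (660,481), (24,452).
- **Scene:** rim centre about (179,196), grip start (211,120), rivet (241,35), divider top (234,322)/(281,513).

```bash
cat > h.py <<'E'
import numpy as np
from cell import env, monitor, read_camera
C={n:read_camera(n) for n in("scene","top")}
off={"top":(165,60),"scene":(180,140)}
def ray(n,p,crop=True):
    c=C[n]; u,v=(np.array(p)+.5)/3.15-.5+off[n] if crop else p
    T=np.array(c["world_from_camera"]); d=T[:3,:3]@[(u-c["cx"])/c["fx"],(v-c["cy"])/c["fy"],1]
    return T[:3,3],d/np.linalg.norm(d)
def atz(n,p,z,crop=True):
    o,d=ray(n,p,crop); return o+d*(z-o[2])/d[2]
def tri(a,b):
    (o1,d1),(o2,d2)=ray("top",a),ray("scene",b)
    s=np.linalg.lstsq(np.c_[d1,-d2],o2-o1,rcond=None)[0]
    p,q=o1+s[0]*d1,o2+s[1]*d2; return (p+q)/2,np.linalg.norm(p-q)
E
python3 - <<'E'
from h import *
np.set_printoptions(precision=4,suppress=True)
for k,a,b in(("rim",(352.5,350),(179,194)),("grip0",(309,443),(211,120)),("rivet",(257,544),(241,35)),("divnear",(351,178),(234,322)),("divfar",(356,40),(281,513))):print(k,*tri(a,b))
co=np.array([atz("top",p,.05)[:2] for p in((56,51),(663,77),(660,481),(24,452))]); print("corners",co)
c=co.mean(0); ax=(co[0]+co[1]-co[2]-co[3]);ax/=np.linalg.norm(ax);ay=(co[0]+co[3]-co[1]-co[2]);ay/=np.linalg.norm(ay)
print("centre",c,np.degrees(np.arctan2(ax[1],ax[0])),np.degrees(np.arctan2(-ay[0],ay[1])))
rim=atz("top",(352.5,350),.095);g=atz("top",(309,443),.083);r=atz("top",(257,544),.11)
print(rim,g,r)
for n,p in(("milk",rim),("div",tri((351,178),(234,322))[0]),("saucend",atz("top",(157,405),.103)),("skend",atz("top",(519,438),.05))):
    d=p[:2]-c; print(n,d@ax,d@[-ax[1],ax[0]])
print("handle dir",np.degrees(np.arctan2(*(r-rim)[1::-1])),np.degrees(np.arctan2(*(r-g)[1::-1])),np.linalg.norm((g-rim)[:2]))
E
```

```text
rim [ 0.5753 -0.0604  0.0894] 0.0001239601574010764
grip0 [ 0.4896 -0.0194  0.0893] 0.0015572968027575426
rivet [0.3978 0.0266 0.1071] 0.00041964875676366725
divnear [ 0.7309 -0.0585  0.1147] 0.0013239634069081708
divfar [ 0.8635 -0.0652  0.1156] 0.0007838321092870247
corners [[ 0.884   0.2286]
 [ 0.8536 -0.3686]
 [ 0.4576 -0.3485]
 [ 0.4852  0.2486]]
centre [ 0.6701 -0.06  ] -2.8876259034111005 -2.7801812516898408
[ 0.5743 -0.0602  0.095 ] [ 0.4901 -0.0203  0.083 ] [0.3977 0.0263 0.11  ]
milk -0.09568358149092689 -0.004994512864091786
div 0.06070282017992235 0.004593365562518042
saucend -0.15619099870814576 0.16965152079920529
skend -0.16380514160026743 -0.16672552595830678
handle dir 153.91493769414075 153.25335464244455 0.09316011194915096
```

The rows are not in the units I measure in: shifts go in shares of 0.75 m and turns go in shares of 60 degrees. I convert before sending: 0.23 m is 0.3067, 0.03 m is 0.04, 41 degrees is 0.6833.

```bash
python3 steer.py '[{"dx": 0.04,"dy": -0.036,"yaw": 0.0833,"jaw": 0.06},{"dx": 0.08,"dy": -0.072,"yaw": 0.1667,"jaw": 0.06},{"dx": 0.12,"dy": -0.108,"yaw": 0.25,"jaw": 0.06},{"dx": 0.16,"dy": -0.144,"yaw": 0.3333,"jaw": 0.06},{"dx": 0.2,"dy": -0.18,"yaw": 0.4167,"jaw": 0.06},{"dx": 0.24,"dy": -0.216,"yaw": 0.5,"jaw": 0.06},{"dx": 0.2733,"dy": -0.2533,"yaw": 0.5833,"jaw": 0.06},{"dx": 0.3067,"dy": -0.2933,"yaw": 0.6833,"jaw": 0.06}]' 15
```

```text
time_s: 0.87
tool_pos: [0.3324, -0.3557, 0.2395]
tool_rot: [180.0, -0.0, -26.5]
force: [0.6, -0.5, 0.5]
grip_width: 0.0603
grasp_force: 0.0
```

Scaled: -0.32 m is -0.4267, -0.24 m is -0.32.

```bash
python3 steer.py '[{"dy": -0.0533,"jaw": 0.06},{"dy": -0.1067,"jaw": 0.06},{"dx": -0.0067,"dy": -0.16,"jaw": 0.06},{"dx": -0.0133,"dy": -0.2133,"jaw": 0.06},{"dx": -0.02,"dy": -0.2667,"jaw": 0.06},{"dx": -0.0267,"dy": -0.32,"dz": 0.0133,"jaw": 0.06},{"dx": -0.0333,"dy": -0.3733,"dz": 0.04,"jaw": 0.06},{"dx": -0.0347,"dy": -0.4267,"dz": 0.0667,"jaw": 0.06}]'; python3 steer.py '[{"dy": -0.04,"jaw": 0.06},{"dy": -0.072,"dz": 0.0133,"jaw": 0.06},{"dy": -0.072,"dz": 0.0533,"jaw": 0.06},{"dy": -0.072,"dz": 0.0667,"jaw": 0.06},{"dy": -0.072,"dz": 0.0667,"jaw": 0.06}]'
python3 - <<'E'
from h import *
import cv2
i=C["scene"]["color"][120:300,150:370]; cv2.imwrite("pics/s1.png",cv2.resize(i,None,fx=3.15,fy=3.15))
p=monitor.get_obs()["tool_pos"];y=np.radians(monitor.get_obs()["tool_rot"][2]);d=np.array([.4741,-.0104,.0855])-p
print(p,d[0]*np.cos(y)+d[1]*np.sin(y),d[0]*np.sin(y)-d[1]*np.cos(y),-d[2])
E
```

```text
time_s: 1.53
tool_pos: [0.4481, -0.0624, 0.1926]
tool_rot: [180.0, -0.2, -26.3]
force: [2.0, -0.8, 0.2]
grip_width: 0.0602
grasp_force: 0.0
time_s: 1.95
tool_pos: [0.469, -0.0161, 0.1397]
tool_rot: [179.9, 0.3, -26.3]
force: [0.2, 0.4, 0.3]
grip_width: 0.0598
grasp_force: 0.0
[ 0.47121028 -0.01685814  0.14248956] -0.0002805948076842167 -0.00706960862421654 0.05698956256357525
```

View pics/s1.png

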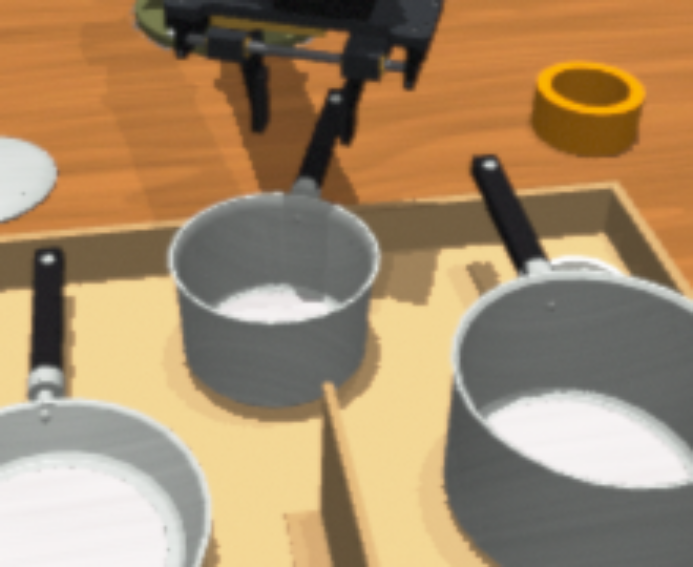

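The fingers stand on either side of the grip, at (258,100) and (348,110), with the handle between them and clear. Next I descend and close.

Scaled: 0.053 m is 0.0707, 0.045 m is 0.06.

```bash
python3 steer.py '[{"dy": -0.0067,"jaw": 0.06},{"dy": -0.0067,"dz": 0.0333,"jaw": 0.06},{"dy": -0.0067,"dz": 0.06,"jaw": 0.06},{"dy": -0.0067,"dz": 0.0707,"jaw": 0.06},{"dy": -0.0067,"dz": 0.0707,"jaw": 0.06},{"dy": -0.0067,"dz": 0.0707,"jaw": 0.035},{"dy": -0.0067,"dz": 0.0707,"jaw": 0.03},{"dy": -0.0067,"dz": 0.0707,"jaw": 0.03}]' 15; python3 steer.py '[{"jaw": 0.005},{"jaw": 0.005},{"jaw": 0.005},{"jaw": 0.005},{"jaw": 0.005},{"jaw": 0.005}]'
```

```text
time_s: 2.72
tool_pos: [0.4749, -0.0115, 0.0908]
tool_rot: [-180.0, -0.1, -26.3]
force: [0.3, 1.1, 0.0]
grip_width: 0.0473
grasp_force: 0.0
time_s: 3.22
tool_pos: [0.474, -0.0112, 0.0896]
tool_rot: [-180.0, -0.0, -26.3]
force: [0.4, 1.0, 2.2]
grip_width: 0.0196
grasp_force: 15.0
```

Scaled: 0.0832 m is 0.1109, 0.0749 m is 0.0999, -48 degrees is -0.8.

```bash
python3 steer.py '[{"dx": 0.0008,"dy": 0.0156,"yaw": -0.1,"jaw": 0.005},{"dx": 0.0032,"dy": 0.0311,"yaw": -0.2,"jaw": 0.005},{"dx": 0.0073,"dy": 0.0461,"yaw": -0.3,"jaw": 0.005},{"dx": 0.0129,"dy": 0.0608,"yaw": -0.4,"jaw": 0.005},{"dx": 0.02,"dy": 0.0747,"yaw": -0.5,"jaw": 0.005},{"dx": 0.0285,"dy": 0.0877,"yaw": -0.6,"jaw": 0.005},{"dx": 0.0384,"dy": 0.0999,"yaw": -0.7,"jaw": 0.005},{"dx": 0.0495,"dy": 0.1109,"yaw": -0.8,"jaw": 0.005}]'; python3 steer.py '[{"jaw": 0.005},{"jaw": 0.005}]'
python3 - <<'E'
from h import *
import cv2
i=C["top"]["color"][60:250,165:395]; cv2.imwrite("pics/t2.png",cv2.resize(i,None,fx=3.15,fy=3.15,interpolation=cv2.INTER_CUBIC))
E
```

```text
time_s: 3.88
tool_pos: [0.4688, -0.1019, 0.0895]
tool_rot: [-179.9, 0.2, 22.0]
force: [-5.0, 3.2, 8.5]
grip_width: 0.0202
grasp_force: 15.0
time_s: 4.05
tool_pos: [0.4699, -0.1032, 0.0896]
tool_rot: [180.0, 0.1, 21.6]
force: [-2.5, -1.0, 4.3]
grip_width: 0.0199
grasp_force: 15.0
```

View pics/t2.png

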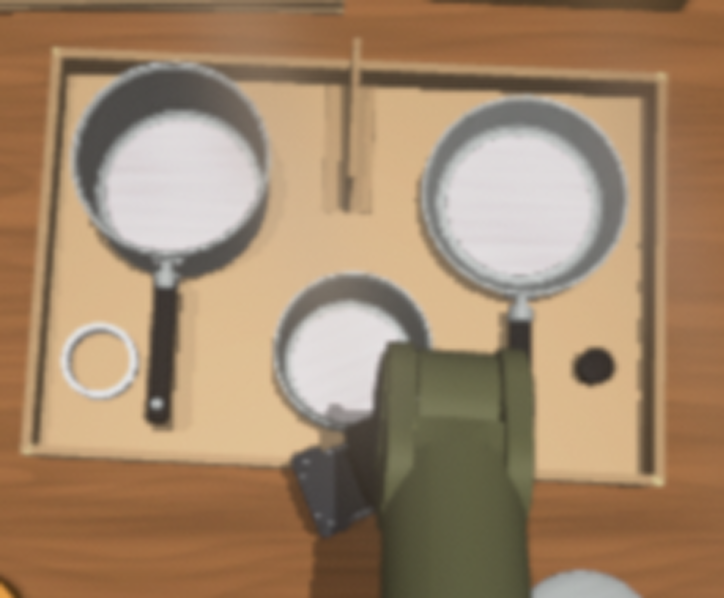

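Scaled: 0.0832 m is 0.1109, 0.0749 m is 0.0999, -48 degrees is -0.8.

```bash
R='x'; python3 steer.py '[{"dx": 0.0008,"dy": 0.0156,"yaw": -0.1,"jaw": 0.005},{"dx": 0.0032,"dy": 0.0311,"yaw": -0.2,"jaw": 0.005},{"dx": 0.0073,"dy": 0.0461,"yaw": -0.3,"jaw": 0.005},{"dx": 0.0129,"dy": 0.0608,"yaw": -0.4,"jaw": 0.005},{"dx": 0.02,"dy": 0.0747,"yaw": -0.5,"jaw": 0.005},{"dx": 0.0285,"dy": 0.0877,"yaw": -0.6,"jaw": 0.005},{"dx": 0.0384,"dy": 0.0999,"yaw": -0.7,"jaw": 0.005},{"dx": 0.0495,"dy": 0.1109,"yaw": -0.8,"jaw": 0.005}]'; python3 steer.py '[{"dx": 0.0008,"dy": 0.0156,"yaw": -0.1,"jaw": 0.005},{"dx": 0.0032,"dy": 0.0311,"yaw": -0.2,"jaw": 0.005},{"dx": 0.0073,"dy": 0.0461,"yaw": -0.3,"jaw": 0.005},{"dx": 0.0129,"dy": 0.0608,"yaw": -0.4,"jaw": 0.005},{"dx": 0.02,"dy": 0.0747,"yaw": -0.5,"jaw": 0.005},{"dx": 0.0285,"dy": 0.0877,"yaw": -0.6,"jaw": 0.005},{"dx": 0.0384,"dy": 0.0999,"yaw": -0.7,"jaw": 0.005},{"dx": 0.0495,"dy": 0.1109,"yaw": -0.8,"jaw": 0.005}]';  python3 steer.py '[{"jaw": 0.005},{"jaw": 0.005}]'
```

```text
time_s: 4.82
tool_pos: [0.5335, -0.1673, 0.0894]
tool_rot: [-179.7, 0.2, 70.0]
force: [-7.9, -1.9, 8.2]
grip_width: 0.0203
grasp_force: 15.1
time_s: 5.48
tool_pos: [0.627, -0.1621, 0.0896]
tool_rot: [-179.9, 0.2, 117.9]
force: [-2.4, -3.8, 3.3]
grip_width: 0.02
grasp_force: 15.0
time_s: 5.65
tool_pos: [0.6274, -0.1601, 0.0896]
tool_rot: [179.9, 0.1, 117.6]
force: [1.6, -2.6, 2.7]
grip_width: 0.0199
grasp_force: 15.0
```

Scaled: 0.0832 m is 0.1109, 0.0749 m is 0.0999, -48 degrees is -0.8.

```bash
python3 steer.py '[{"dx": 0.0008,"dy": 0.0156,"yaw": -0.1,"jaw": 0.005},{"dx": 0.0032,"dy": 0.0311,"yaw": -0.2,"jaw": 0.005},{"dx": 0.0073,"dy": 0.0461,"yaw": -0.3,"jaw": 0.005},{"dx": 0.0129,"dy": 0.0608,"yaw": -0.4,"jaw": 0.005},{"dx": 0.02,"dy": 0.0747,"yaw": -0.5,"jaw": 0.005},{"dx": 0.0285,"dy": 0.0877,"yaw": -0.6,"jaw": 0.005},{"dx": 0.0384,"dy": 0.0999,"yaw": -0.7,"jaw": 0.005},{"dx": 0.0495,"dy": 0.1109,"yaw": -0.8,"jaw": 0.005}]';  python3 steer.py '[{"jaw": 0.005},{"jaw": 0.005},{"jaw": 0.005}]'
python3 - <<'E'
from h import *
import cv2
i=np.hstack([cv2.resize(C["scene"]["color"][150:340,150:350],None,fx=2,fy=3,interpolation=cv2.INTER_CUBIC),cv2.resize(C["top"]["color"][60:250,220:350],None,fx=3,fy=3,interpolation=cv2.INTER_CUBIC)]); cv2.imwrite("pics/t3.png",i); o=monitor.get_obs(); print(o["force"],o["wrist_torque"])
E
```

```text
time_s: 6.32
tool_pos: [0.6831, -0.0892, 0.0897]
tool_rot: [-179.9, 0.1, 165.8]
force: [1.2, -1.8, 2.4]
grip_width: 0.0199
grasp_force: 15.0
time_s: 6.57
tool_pos: [0.6829, -0.0873, 0.0897]
tool_rot: [179.9, 0.0, 165.5]
force: [2.8, 3.3, 2.4]
grip_width: 0.0198
grasp_force: 15.0
[2.67879179 4.05334727 2.14776787] [ 0.80006608 -0.67536557 -0.32537724]
```

View pics/t3.png

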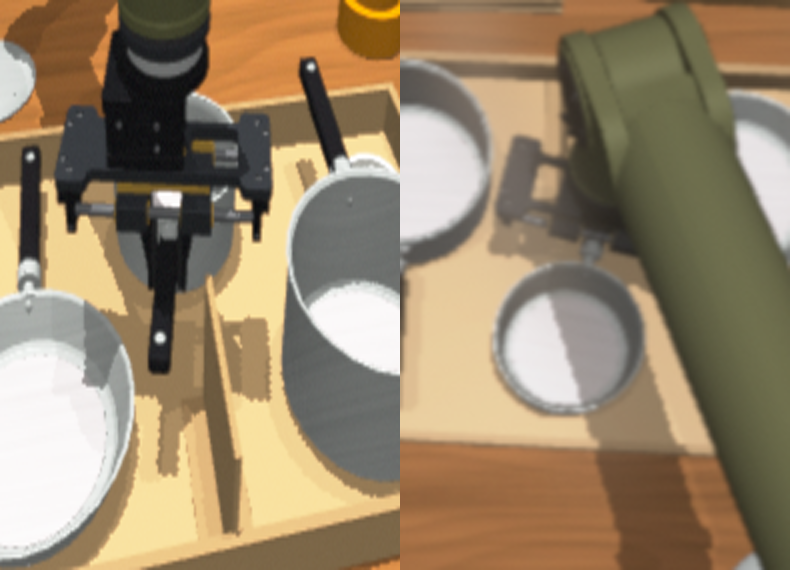

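The pan is still in place, and the handle end at (160,340) is about 10° short of the divider edge at (210,280). I'll close the gap in small steps and watch the force.

Scaled: 0.0117 m is 0.0156, 0.0078 m is 0.0104, -6 degrees is -0.1.

```bash
python3 steer.py '[{"dy": 0.0052,"yaw": -0.0333,"jaw": 0.005},{"dx": 0.0004,"dy": 0.0104,"yaw": -0.0667,"jaw": 0.005},{"dx": 0.0008,"dy": 0.0156,"yaw": -0.1,"jaw": 0.005},{"dx": 0.0008,"dy": 0.0156,"yaw": -0.1,"jaw": 0.005},{"dx": 0.0008,"dy": 0.0156,"yaw": -0.1,"jaw": 0.005},{"dx": 0.0008,"dy": 0.0156,"yaw": -0.1,"jaw": 0.005},{"dx": 0.0008,"dy": 0.0156,"yaw": -0.1,"jaw": 0.005},{"dx": 0.0008,"dy": 0.0156,"yaw": -0.1,"jaw": 0.005}]'
cat > f.py <<'E'
from h import *
o=monitor.get_obs(); y=np.radians(o["tool_rot"][2]); f=o["force"]; t=o["wrist_torque"]
print("yaw %.2f"%o["tool_rot"][2],"Fx,Fy %.2f %.2f Tz %.3f"%(f[0],f[1],t[2]),o["tool_pos"].round(4))
E
python3 f.py; for k in 1 2 3; do python3 steer.py '[{"dy": 0.0027,"yaw": -0.0167,"jaw": 0.005},{"dy": 0.0027,"yaw": -0.0167,"jaw": 0.005},{"dy": 0.0027,"yaw": -0.0167,"jaw": 0.005},{"dy": 0.0027,"yaw": -0.0167,"jaw": 0.005}]' >/dev/null; python3 f.py;done
```

```text
time_s: 7.33
tool_pos: [0.6852, -0.0789, 0.0895]
tool_rot: [-179.9, 0.0, 171.6]
force: [2.0, -4.7, 4.0]
grip_width: 0.0199
grasp_force: 15.1
yaw 171.62 Fx,Fy 1.49 -5.59 Tz 0.253 [ 0.6852 -0.0788  0.0895]
yaw 172.64 Fx,Fy 0.49 -4.88 Tz 0.280 [ 0.6855 -0.0762  0.0895]
yaw 173.65 Fx,Fy 2.39 -5.57 Tz 0.239 [ 0.6858 -0.0738  0.0896]
yaw 174.65 Fx,Fy 0.84 -5.17 Tz 0.249 [ 0.6861 -0.0716  0.0896]
```

Scaled: 0.001 m is 0.0013, -0.5 degrees is -0.0083.

```bash
for k in 1 2 3 4; do python3 steer.py '[{"dy": 0.0013,"yaw": -0.0083,"jaw": 0.005},{"dy": 0.0013,"yaw": -0.0083,"jaw": 0.005},{"dy": 0.0013,"yaw": -0.0083,"jaw": 0.005},{"dy": 0.0013,"yaw": -0.0083,"jaw": 0.005}]' >/dev/null; python3 f.py;done
python3 - <<'E'
from h import *
import cv2
cv2.imwrite("pics/s4.png",cv2.resize(C["scene"]["color"][180:320,200:300],None,fx=4.2,fy=4.2,interpolation=cv2.INTER_CUBIC))
E
```

```text
yaw 175.15 Fx,Fy 2.68 -5.02 Tz 0.303 [ 0.6862 -0.0706  0.0896]
yaw 175.65 Fx,Fy 2.65 -4.91 Tz 0.298 [ 0.6864 -0.0696  0.0896]
yaw 176.16 Fx,Fy 2.96 -4.62 Tz 0.295 [ 0.6865 -0.0686  0.0896]
yaw 176.63 Fx,Fy 2.29 -4.70 Tz 0.229 [ 0.6866 -0.068   0.0896]
```

View pics/s4.png

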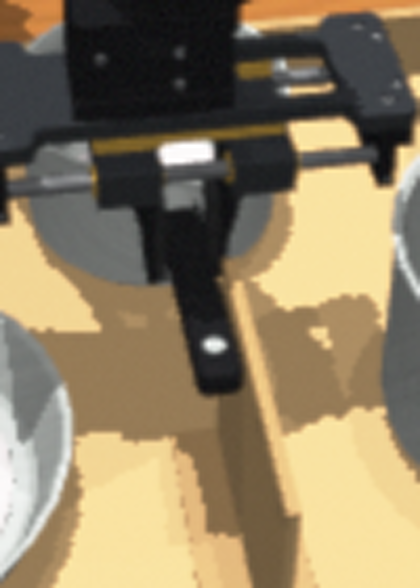

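The handle's edge at about (232,300) is at or near the divider's near edge at (235,285). I'll keep going in half-degree steps.

Scaled: 0.001 m is 0.0013, -0.5 degrees is -0.0083.

```bash
for k in 1 2 3; do python3 steer.py '[{"dy": 0.0013,"yaw": -0.0083,"jaw": 0.005},{"dy": 0.0013,"yaw": -0.0083,"jaw": 0.005},{"dy": 0.0013,"yaw": -0.0083,"jaw": 0.005},{"dy": 0.0013,"yaw": -0.0083,"jaw": 0.005}]' >/dev/null; python3 f.py;done
```

```text
yaw 177.09 Fx,Fy 1.35 -5.93 Tz 0.113 [ 0.6867 -0.0674  0.0896]
yaw 177.55 Fx,Fy 2.28 -6.51 Tz -0.118 [ 0.6868 -0.0669  0.0896]
yaw 178.00 Fx,Fy 3.68 -6.65 Tz -0.131 [ 0.6868 -0.0664  0.0896]
```

The motion slowed and the torque reversed near yaw 176.5, which means contact. The lean is now about 2–4 mm (≤0.04 rad), so I let go.

Scaled: -0.18 m is -0.24, -0.06 m is -0.08.

```bash
python3 steer.py '[{"jaw": 0.022},{"jaw": 0.026},{"jaw": 0.032},{"jaw": 0.04},{"jaw": 0.05},{"jaw": 0.05},{"jaw": 0.05},{"jaw": 0.05}]'; python3 f.py
python3 steer.py '[{"dz": -0.02,"jaw": 0.05},{"dz": -0.04,"jaw": 0.05},{"dz": -0.08,"jaw": 0.05},{"dz": -0.12,"jaw": 0.05},{"dz": -0.16,"jaw": 0.05},{"dz": -0.2,"jaw": 0.05},{"dz": -0.24,"jaw": 0.05},{"dz": -0.24,"jaw": 0.05}]'; python3 steer.py '[{"dx": 0.04,"jaw": 0.05},{"dx": 0.0933,"jaw": 0.05},{"dx": 0.1333,"jaw": 0.05},{"dx": 0.1867,"jaw": 0.05},{"dx": 0.2267,"jaw": 0.05},{"dx": 0.24,"jaw": 0.05}]'
python3 - <<'E'
from h import *
import cv2
a=cv2.resize(C["scene"]["color"][190:320,195:305],(400,473),interpolation=cv2.INTER_CUBIC)
b=cv2.resize(C["top"]["color"][60:215,215:346],(400,473),interpolation=cv2.INTER_CUBIC)
cv2.imwrite("pics/s5.png",np.hstack([a,b]))
E
```

```text
time_s: 12.53
tool_pos: [0.6859, -0.0633, 0.0891]
tool_rot: [180.0, -0.0, 178.3]
force: [-0.4, 0.7, 0.8]
grip_width: 0.0489
grasp_force: 0.0
yaw 178.24 Fx,Fy -0.14 -0.24 Tz 0.015 [ 0.6861 -0.0637  0.0892]
time_s: 13.3
tool_pos: [0.6889, -0.0626, 0.2789]
tool_rot: [180.0, 0.7, 178.2]
force: [1.9, 0.9, 0.8]
grip_width: 0.0499
grasp_force: 0.0
time_s: 13.8
tool_pos: [0.5033, -0.0575, 0.2691]
tool_rot: [-179.8, -0.2, 178.2]
force: [-1.0, 0.7, 0.9]
grip_width: 0.05
grasp_force: 0.0
```

View pics/s5.png

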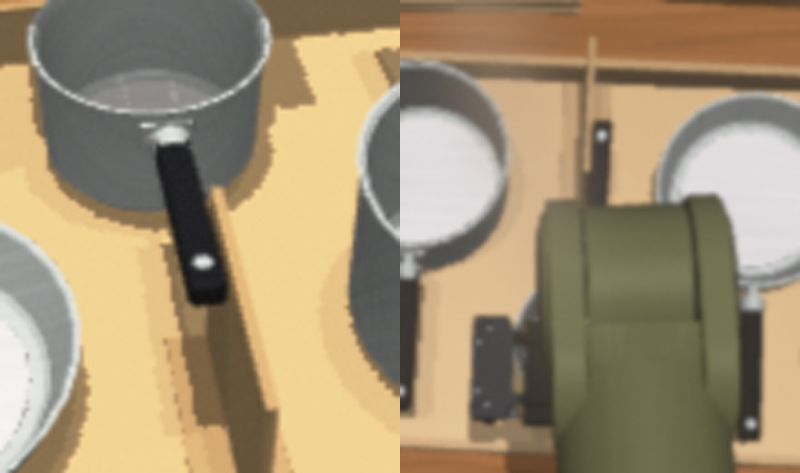

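The handle lies alongside the card: the tip at (215,290) is against the edge running (218,190)–(270,405). I'll move the arm clear, then compare the card's edge numerically with the first pictures.

```bash
python3 steer.py '[{"dy": -0.0533,"jaw": 0.05},{"dy": -0.1067,"jaw": 0.05},{"dy": -0.16,"jaw": 0.05},{"dy": -0.2133,"jaw": 0.05},{"dy": -0.2667,"jaw": 0.05},{"dy": -0.32,"jaw": 0.05},{"dy": -0.3733,"jaw": 0.05},{"dy": -0.4267,"jaw": 0.05}]' | head -2
python3 - <<'E'
from h import *
import cv2
from scipy.ndimage import shift
from scipy.optimize import minimize_scalar
def sh(n,rows,cols):
    a=cv2.imread(f"pics/{n}0.png").astype(float).mean(2)[rows[0]:rows[1]]; b=C[n]["color"].astype(float).mean(2)[rows[0]:rows[1]]
    f=lambda s: np.mean((shift(a,(0,s),order=1,mode="nearest")-b)[:,cols[0]:cols[1]]**2)
    r=min((minimize_scalar(f,bounds=(k,k+1),method="bounded") for k in(-3,-2,-1,0,1,2)),key=lambda r:r.fun); return round(r.x,2),round(r.fun,1),round(f(0),1)
print("top div far",sh("top",(74,80),(272,282))," frame check", sh("top",(100,130),(186,200)))
print("scene div far top",sh("scene",(285,300),(262,272)),"pan",sh("scene",(285,300),(330,370)))
for n,s in(("top",(slice(60,215),slice(215,346))),("scene",(slice(180,320),slice(200,300)))):
    pass
a=[cv2.resize(x[60:215,215:346],(400,473),interpolation=cv2.INTER_CUBIC) for x in(cv2.imread("pics/top0.png"),C["top"]["color"])]
cv2.imwrite("pics/s6.png",np.hstack(a))
E
```

```text
time_s: 14.57
tool_pos: [0.4975, -0.3806, 0.2696]
top div far (np.float64(-0.27), np.float64(25.2), np.float64(31.2))  frame check (np.float64(-0.0), np.float64(22.6), np.float64(22.6))
scene div far top (np.float64(0.5), np.float64(20.6), np.float64(117.5)) pan (np.float64(2.49), np.float64(6.8), np.float64(7.3))
```

View pics/s6.png

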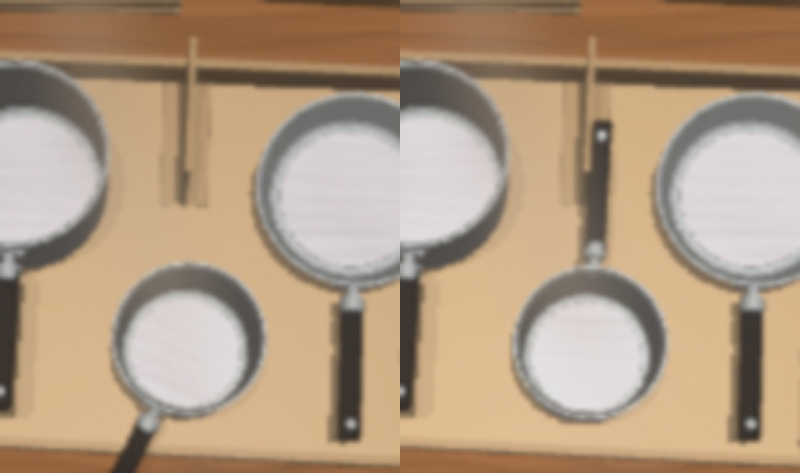

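The card's top edge has shifted towards +y in both views (-0.27 px in top, +0.5 px in scene). That's about 1 mm, or 0.01 rad, with the handle against it. The pan has moved only about 3 mm and nothing else appears to have shifted, so I'm handing in.

```bash
python3 -c "
from cell import env, monitor, read_camera
print(env.sign_off())"
```

```text
the job is handed in; nothing more can be done
None
```

The job is handed in (no verdict was returned): the milk pan is turned on the spot over the skillet's side and released, about 3 mm from where it stood, with its handle resting on the divider at an estimated 0.01 rad lean and the other pans looking unmoved in the last picture.

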